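# Set a dripper cap on the irrigation manifold

### The job

First drop the old dripper with the snapped-off stem into the reject crate, leaving the long-stemmed spare where it stands. Then screw the knurled cap on the manifold's riser clockwise, all the way down until it bottoms out, and back it off a quarter turn to set the drip rate. Finish while still gripping the cap by its side at that setting, so that I can nip up the lock ring under it: do not let go at the end.

Things in the scene. Friction and masses are not known exactly. Their poses are not given: they have to be found in the camera images.
- snapped_dripper_center (a point): the old dripper: a loose grey plastic knurled round head, 40 mm diameter and 32 mm tall, standing flat on the bench with only a short broken stub (16 mm diameter, about 10 mm high) on top; 50 g. The point is at the centre of the head, 16 mm above its underside; z up along its axis. It stands to the robot's right, clear of other things by at least a finger's width
- spare_dripper_center (a point): the sound spare dripper: the same 40 mm head standing on the bench, but with a long barbed stem (46 mm, total height 78 mm). To be left alone. The point is at the centre of the head, 16 mm above its underside
- reject_crate: a fixed open-topped light wooden crate standing on the bench at the robot's left, 170 x 190 mm outside (x by y of its frame), 70 mm high, walls and floor 8 mm thick, empty. Origin at the centre of its underside, z up
- manifold: a fixed drip-line manifold: a steel foot plate (150 x 90 x 8 mm) carrying a black pipe along its x axis (from x = -90 to +116 mm, top at 51 mm), with one upright riser in the middle that carries a brass lock ring (44 mm diameter, 66 to 76 mm high, with a small dark index tab at the manifold's -x side reaching 32 mm from the axis) and above it the knurled cap. Nothing else of it stands higher than 51 mm. Origin on the bench on the riser's axis, z up
- cap: the knurled brass cap, 40 mm diameter over the knurl, 30 mm tall, captive on the riser's upright thread. Origin at the centre of its underside, which is 80 mm above the bench when bottomed out; z up along the thread's axis. A raised dark rib on its top runs from the centre along its own -x; it lines up with the lock ring's index tab when the cap is bottomed out
- cap_center (a point): the centre of the knurled cap on its axis, half-way up (15 mm above its underside, so 95 mm above the bench when bottomed out)
- cap_turn (a joint): turn of the cap: 0 when bottomed out (hard stop), growing as it is unscrewed (anticlockwise seen from above), up to 4.4 rad. It starts between 2.0 and 3.2 rad. The thread is right-handed with a 6 mm pitch: the cap rises 0.95 mm per rad. It turns against a friction of about 0.08 N m and stays where it is left
Mind the look-alikes: they are no part of the job. What is shaped like the part that bears snapped_dripper_center but green, orange or red is not meant.

How it is judged (in metres and radians):
On the way, in this order (a step that is already met when the one before it is completed fails the run):
1. the snapped dripper lies in the reject crate (x of snapped_dripper_center in the frame of reject_crate between -0.078 and 0.078 m and y of snapped_dripper_center in the frame of reject_crate between -0.088 and 0.088 m and z of snapped_dripper_center in the frame of reject_crate between 0 and 0.05 m), for 0.3 s.
2. the cap is screwed down until it bottoms out (value of joint cap_turn below 0.1 rad), for 0.1 s.
At the end, for the whole second after the job is handed in: Cap 1.57 rad (within 0.35) back from its bottom stop, at rest and still gripped round its side (over 5 N, grasp point within 30 mm of its centre); snapped dripper inside the crate, its centre less than 50 mm above the crate's underside; spare dripper within 30 mm of where it stood (all of step 1 and value of joint cap_turn between 1.22 and 1.92 rad and velocity of joint cap_turn between -0.1 and 0.1 rad/s and contact force between cap and the fingers above 5 N and distance between the grasp point and cap_center below 0.03 m and distance of spare_dripper_center from where it was at the start of the episode below 0.03 m); the arm keeps its last pose, push and grip.
It fails at once if the spare dripper is knocked over or moved by more than 30 mm (distance of spare_dripper_center from where it was at the start of the episode above 0.03 m).
It also fails if it takes over 67 s, if anything falls off the work surface, if the arm or the gripper's body presses on something with over 40 N, if the wrist force passes 120 N, or if a joint passes its speed limit or range.

### The arm

A 6-joint arm with a two-finger parallel gripper is mounted at the origin on the work surface; the furniture and walls round the work are solid. World frame = base frame: x ahead of the robot, y to its left, z up, the work surface at z = 0. Lengths are in mm, angles in rad, forces in N, time in s.
With the tool pointing down it reaches from about 400 to 925 mm from the base axis. Payload 12.5 kg.
Tool frame: the origin (TCP) lies on the centre line of the jaws, within the pads' length; the fingertips stand 25 mm ahead of it and the grasp point (between the pads) lies 6 mm ahead of it (env.tip_extent is the distance from the TCP to the fingertips, in mm); x points along the fingers, z is the direction in which the jaws open and shut, and the axes are right-handed (so a half turn about x gives the same grasp; the last joint's range is limited). The gripper opens to 95 mm and grips with 3 to 60 N. Pads are 20 mm wide; open, the fingers measure 119 mm over their backs; the gripper's body (75 mm by 180 mm) begins 59 mm behind the grasp point.
Start: joints at [-0.106, 0.491, 1.559, -0, 1.092, -0.106], TCP at [625.015, 0.021, 239.661] pointing down, gripper open.
Joint ranges: [-3.1, 3.1], [-0.84, 2.19], [0.05, 2.79], [-1.13, 4.28], [0.06, 2.93], [-2.69, 2.69]. Speed limits (rad/s): [2.22, 2.22, 2.79, 3.14, 3.14, 3.14].

### API

Orientations are given as [roll, pitch, yaw] about the fixed x, y, z axes, in that order (R = Rz(yaw) Ry(pitch) Rx(roll)).
In Python, from cell import env gives the robot as it stands.
- The arm moves only by the tool step_arm, never from a script. Its argument "rows" is a list of rows, each a list of 6 numbers: the shift along the tool's x, y, z in mm, then the turn, a rotation vector about the tool's x, y, z in rad. In form: [[x, y, z, wx, wy, wz], ...]. A call has 1 to 8 rows; each row shifts and turns the pose as measured when the row begins, along the tool's axes as they then stand; what a row does not reach is not made up. A row lasts 1/8 s, in which the tool goes at most 62.5 mm and 10.7 degrees, less where a joint would pass 70% of its speed; a pose out of reach is approached as far as the arm can. A call is refused whole if a number of a shift passes 62.5 or a number of a turn 0.188, either way. A call with a gripper value outside its range is refused whole. "grip" is the finger opening in mm, from 0 to 95.1, set as the call begins (left out, the last holds). The fingers move at their own pace and stop on an object; the grip force is fixed at half the most. Time passes only in rows, so rows that do not move let the fingers close. It gives the time, the measured TCP pose, the force and the opening at its end, in the units of the state.
- env.state(): the state, without advancing time (a new reading comes with each control period).
- env.read_camera(name): name is "scene" or "side" or "wrist"; returns the picture (384x512x3 uint8, red, green, blue); there is no depth.
- env.get_calibration(name): a dict with "fx", "fy", "cx", "cy" (pixels), "pose" (4x4, takes a point from camera to world coordinates); the wrist camera has in their place "hand_eye" (4x4, takes a point from camera to tool coordinates, whose origin is the TCP and whose axes are the tool frame's). Camera axes: x right, y down, z forward; pixel columns grow to the right and rows downward; lengths in mm; the calibration is good to about 2 mm. A picture is of the moment at which its call begins: read the wrist's pose just before it. get_calibration takes no time and is no camera call.
- env.job_done(): hands the job in, once; it reports no verdict.
The state is a dict: "t": time; "joints": joint angles; "qvel": joint speeds; "tau": joint torques, N m; "eef_pos": TCP position; "tcp_rot": TCP orientation; "ft_force": force on the tool from outside, world axes, zero at the start; "moment": the same for the moment, N m; "opening": opening from 0.0 (shut) to 1.0 (fully open).
Only numpy, scipy, OpenCV 4.12 (cv2) and the standard library are available. Lean on these libraries where they do the work, as an engineer would, in place of code of your own. Each camera call takes 0.05 s, during which the arm holds its last target.

## Working session

There is one attempt and no reset: what is moved stays moved. The work goes in short steps, Python scripts to look and compute and a tool call to move; the robot and the scene stay as the last step left them, time stands still between calls to the robot, and variables do not carry over. Pictures are saved under pics/ and viewed, and the job is handed in when it is done.

Besides the shell and the picture viewer there is one more tool, called after "Emit:" by a JSON object that holds its "op" and its "data", one argument or row to a line. step_arm: Moves the arm, as the interface text tells. Its arguments: {"type":"object","properties":{"rows":{"type":"array","items":{"type":"array","items":{"type":"number"}}},"grip":{"type":"number"}},"required":["rows"]}

```bash
mkdir -p pics
cat > h.py <<'E'
import numpy as np, cv2
from cell import env
from scipy.spatial.transform import Rotation as R
def snap(n,f):
    im=env.read_camera(n); cv2.imwrite('pics/'+f,cv2.cvtColor(im,cv2.COLOR_RGB2BGR)); return im
def pose(n,s=None):
    c=env.get_calibration(n)
    if 'pose' in c: return c,np.array(c['pose'])
    s=s or env.state(); T=np.eye(4); T[:3,:3]=R.from_euler('xyz',s['tcp_rot']).as_matrix(); T[:3,3]=s['eef_pos']
    return c,T@np.array(c['hand_eye'])
def ray(n,u,v,z,s=None):
    c,T=pose(n,s); d=T[:3,:3]@np.array([(u-c['cx'])/c['fx'],(v-c['cy'])/c['fy'],1]); o=T[:3,3]
    return o+d*(z-o[2])/d[2]
def proj(n,p,s=None):
    c,T=pose(n,s); q=np.linalg.inv(T)@np.append(p,1); return c['fx']*q[0]/q[2]+c['cx'],c['fy']*q[1]/q[2]+c['cy']
E
python3 - <<'E'
from h import *
print(env.state())
for n in ('scene','side','wrist'): snap(n,n+'0.png'); print(n,np.round(pose(n)[1],3).tolist(),env.get_calibration(n)['fx'])
E
```

```text
{'t': 0.0, 'joints': array([-1.05589532e-01,  4.91537042e-01,  1.55948638e+00,  9.79371794e-06,
        1.09168563e+00, -1.05588426e-01]), 'qvel': array([ 6.43131059e-04,  2.30059074e-03,  2.23097766e-05, -1.65664790e-03,
       -1.50598299e-03, -1.63735908e-03]), 'tau': array([-9.52334158e-04, -6.12640929e+01, -2.58175153e+01,  6.92750537e-02,
        4.83079045e-02, -1.38641695e-05]), 'eef_pos': array([6.24769069e+02, 5.58978412e-02, 2.39063003e+02]), 'tcp_rot': array([3.02822406, 1.56967989, 3.02821844]), 'ft_force': array([-0.09458771, -0.76175489,  0.54595287]), 'moment': array([-0.01553318, -0.0137329 , -0.02123105]), 'opening': 1.0002477930692841}
scene [[0.762, -0.466, 0.45, -35.58], [-0.648, -0.548, 0.529, -731.244], [0.0, -0.695, -0.719, 1070.088], [0.0, 0.0, 0.0, 1.0]] 441.86019282282655
side [[0.965, -0.133, 0.224, 367.27], [-0.261, -0.521, 0.813, -778.788], [0.008, -0.843, -0.538, 616.57], [0.0, 0.0, 0.0, 1.0]] 362.4311470579912
wrist [[1.0, -0.0, -0.001, 625.387], [-0.0, -0.963, -0.268, 75.461], [-0.001, 0.268, -0.963, 385.136], [0.0, 0.0, 0.0, 1.0]] 285.1628791166665
```

```bash
python3 -c "
import cv2,numpy as np
a=[cv2.imread(f'pics/{n}0.png') for n in('scene','side','wrist')]
for n,i in zip(('scene','side','wrist'),a): cv2.imwrite(f'pics/{n}0b.png',cv2.resize(i,(800,600),interpolation=cv2.INTER_CUBIC))"
```

```text
(no output)
```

View pics/scene0b.png

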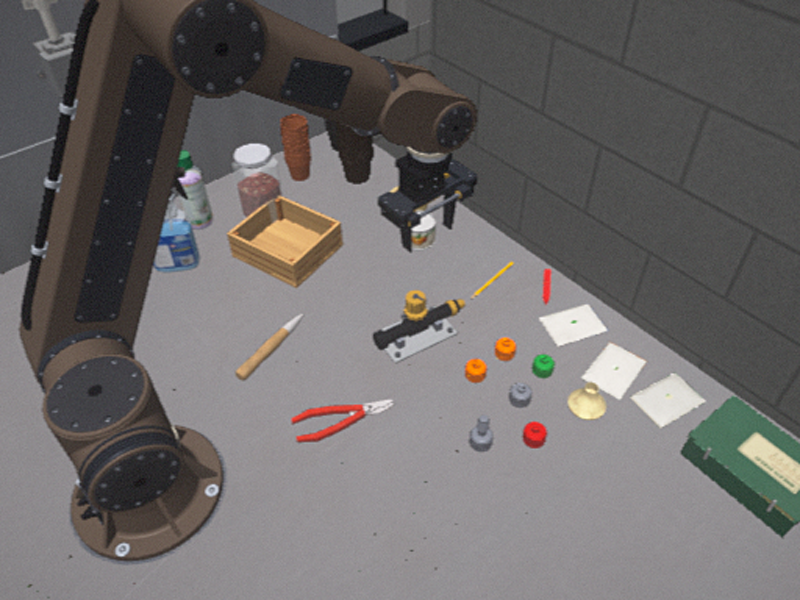

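View pics/side0b.png

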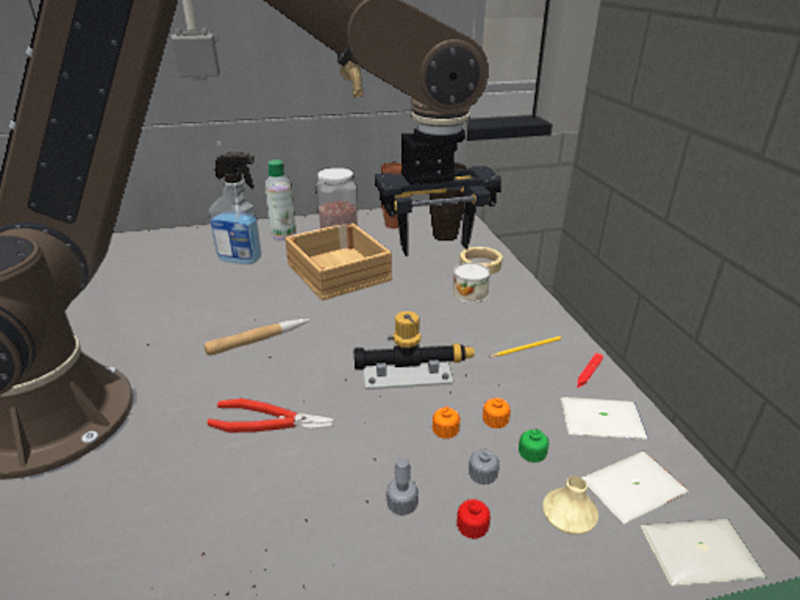

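View pics/wrist0b.png

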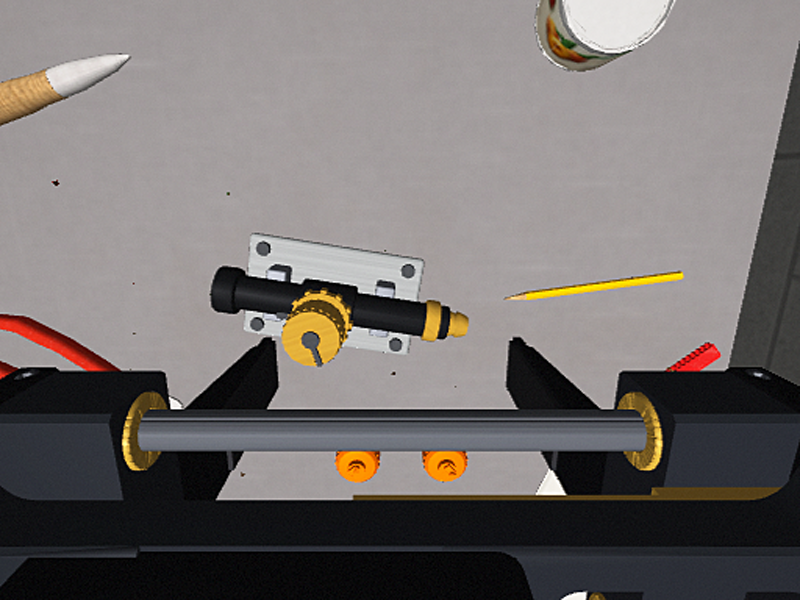

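Candidates (800×600 views): scene grey short (520,392), grey with long stem (482,433), coloured ones orange, green and red. The grey short-stub one is the snapped dripper; the long-stemmed one is the spare. I'll confirm this in crops and measure.

Run:
```python
from h import *
s=cv2.imread('pics/scene0.png'); d=cv2.imread('pics/side0.png')
a=cv2.resize(s[200:300,285:385],(400,400),interpolation=cv2.INTER_CUBIC)
b=cv2.resize(d[265:365,235:335],(400,400),interpolation=cv2.INTER_CUBIC)
cv2.imwrite('pics/crop0.png',np.hstack([a,b]))
print(np.round(R.from_euler('xyz',env.state()['tcp_rot']).as_matrix(),3))
for n,im in(('scene',s),('side',d)):
    i=im.astype(int); B,G,Rr=i[...,0],i[...,1],i[...,2]
    m=((B-Rr>12)&(B-Rr<60)&(abs(G-Rr)<25)).astype(np.uint8)
    k,l,st,c=cv2.connectedComponentsWithStats(m)
    for j in range(1,k):
        if st[j,4]>60: print(n,st[j],c[j])
```

```text
[[-0.001 -0.     1.   ]
 [ 0.     1.     0.   ]
 [-1.     0.    -0.001]]
scene [114 110  14   8  67] [121.01492537 113.56716418]
scene [ 98 139  30  35 331] [115.07250755 158.52870091]
scene [327 245  13  11  70] [332.94285714 250.07142857]
scene [302 274  13  10  77] [307.62337662 278.94805195]
side [135 140  32  29 260] [154.87307692 156.28076923]
```

View pics/crop0.png

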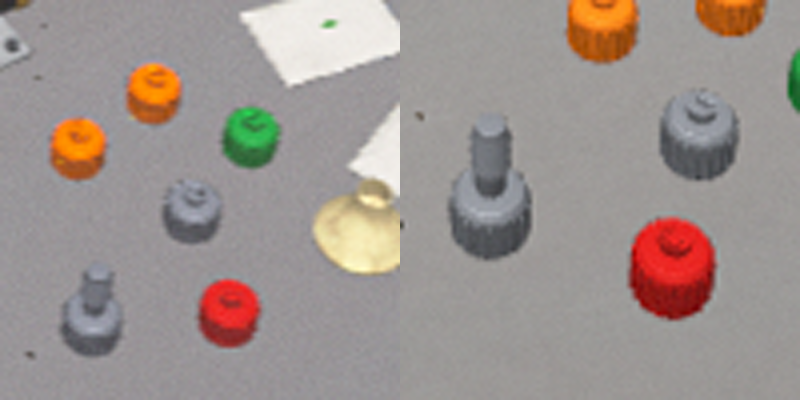

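The crops confirm it. The short grey head (scene px 333,253; side px 310,299) has only a stub, so it is the snapped dripper. The spare, with its long stem, is at scene 308,281.

Run:
```python
from h import *
for nm,a,b in(('snap',(333,253),(309.8,298.8)),('spare',(308,280.7),(257.5,318)),('red',(342.5,278.4),(303.2,332)),('green',(347.8,234.5),(342,285)),('orA',(304.5,237),(285.5,270)),('orB',(323.6,223.3),(318,263.5))):
    print(nm,ray('scene',*a,16).round(1),ray('side',*b,16).round(1))
# crate rim corners z=70, scene 800px
for n,P in(('scene',[(229,239),(278,199),(342,236),(297,265)]),('side',[(286,235),(352,226),(391,256),(322,277)])):
    print(n,[ray(n,u*.64,v*.64,70).round(0)[:2].tolist() for u,v in P])
# cap
print('cap wrist',[ray('wrist',311*.64,341*.64,z).round(1) for z in (110,112.5)])
print(ray('scene',416*.64,296*.64,112).round(1),ray('side',407*.64,319*.64,112).round(1))
w=cv2.imread('pics/wrist0.png'); cv2.imwrite('pics/wc.png',cv2.resize(w[140:250,120:310],(760,440),interpolation=cv2.INTER_CUBIC))
```

```text
snap [ 615.3 -281.2   16. ] [ 615.6 -281.    16. ]
spare [ 493.8 -301.2   16. ] [ 493.4 -301.7   16. ]
red [ 572.2 -358.    16. ] [ 571.6 -357.2   16. ]
green [ 699.5 -262.9   16. ] [ 701.  -261.4   16. ]
orA [ 593. -185.   16.] [ 592.7 -183.3   16. ]
orB [ 675.3 -184.7   16. ] [ 676.  -181.8   16. ]
scene [[402.0, 399.0], [561.0, 450.0], [597.0, 247.0], [469.0, 233.0]]
side [[411.0, 431.0], [565.0, 444.0], [618.0, 271.0], [463.0, 215.0]]
cap wrist [array([572. , -30.8, 110. ]), array([572.5, -29.8, 112.5])]
[574.1 -29.4 112. ] [570.4 -35.4 112. ]
```

View pics/wc.png

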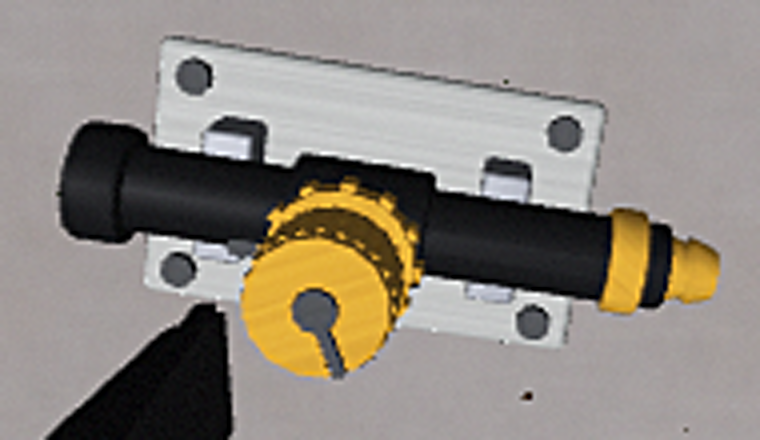

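Emit:
{"op": "step_arm", "data": {
  "rows": [
    [0,-50,-2,0,0,0],
    [0,-50,-2,0,0,0],
    [0,-50,-2,0,0,0],
    [0,-50,-2,0,0,0],
    [20,-50,-1,0,0,0],
    [30,-31,0,0,0,0],
    [0,0,0,0,0,0]
  ],
  "grip": 70
}}

```text
t: 1.02
eef_pos: [615.3, -288.9, 186.2]
tcp_rot: [2.755, 1.568, 2.757]
ft_force: [0.0, 0.4, -0.2]
opening: 0.736
```

Run:
```python
from h import *
s=env.state(); w=snap('wrist','w1.png'); print(s['eef_pos'],s['joints'],s['opening'],s['t'],(R.from_euler('xyz',s['tcp_rot']).as_matrix()).round(3).tolist())
print(proj('wrist',[615.4,-281,32],s),proj('wrist',[615.4,-281,16],s))
cv2.imwrite('pics/w1b.png',cv2.resize(w[...,::-1],(800,600)))
```

```text
[ 615.33135453 -288.87969184  186.18509519] [-5.35883476e-01  6.20981663e-01  1.46766251e+00 -4.43170174e-04
  1.05546958e+00 -5.37675820e-01] 0.7363803759053389 1.025 [[-0.002, -0.002, 1.0], [0.001, 1.0, 0.002], [-1.0, 0.001, -0.002]]
(np.float64(250.69372734785475), np.float64(176.26437367745703)) (np.float64(250.72512034928104), np.float64(173.16291462970145))
```

View pics/w1b.png

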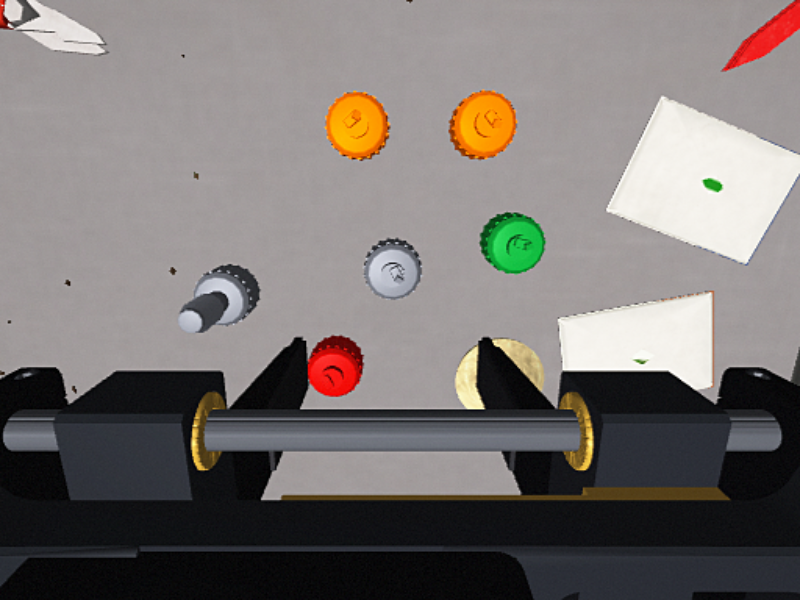

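Wrist view: the snapped dripper's top is at about (393,272), against a predicted (392,275), so the position holds. Descending.

Emit:
{"op": "step_arm", "data": {
  "rows": [
    [20,8,0,0,0,0],
    [45,0,0,0,0,0],
    [40,0,0,0,0,0],
    [20,0,0,0,0,0],
    [0,0,0,0,0,0]
  ]
}}

```text
t: 1.7
eef_pos: [619.8, -275.4, 66.4]
tcp_rot: [-0.458, 1.563, -0.45]
ft_force: [-0.3, 0.2, -0.3]
opening: 0.735
```

Emit:
{"op": "step_arm", "data": {
  "rows": [
    [0,-4,-4,0,0,0],
    [15,0,0,0,0,0],
    [15,0,0,0,0,0],
    [6,0,0,0,0,0],
    [0,0,0,0,0,0]
  ]
}}

```text
t: 2.33
eef_pos: [617.4, -280.4, 31.6]
tcp_rot: [-0.485, 1.558, -0.477]
ft_force: [-0.5, -0.2, -0.1]
opening: 0.734
```

Emit:
{"op": "step_arm", "data": {
  "rows": [
    [3,0,-2,0,0,0],
    [0,0,0,0,0,0],
    [0,0,0,0,0,0],
    [0,0,0,0,0,0],
    [0,0,0,0,0,0],
    [0,0,0,0,0,0]
  ],
  "grip": 20
}}

```text
t: 3.08
eef_pos: [615.6, -280.6, 29.2]
tcp_rot: [-0.487, 1.557, -0.479]
ft_force: [-0.4, 0.5, -0.5]
opening: 0.412
```

Emit:
{"op": "step_arm", "data": {
  "rows": [
    [-20,0,0,0,0,0],
    [-45,0,0,0,0,0],
    [-50,0,0,0,0,0],
    [-40,20,0,0,0,0],
    [-20,50,-6,0,0,0],
    [0,55,-10,0,0,0],
    [0,55,-10,0,0,0],
    [0,55,-10,0,0,0]
  ]
}}

```text
t: 4.08
eef_pos: [575.1, -41.8, 218.1]
tcp_rot: [-0.4, 1.546, -0.398]
ft_force: [0.8, 0.2, 0.1]
opening: 0.41
```

Run:
```python
from h import *
s=env.state(); print(s['joints'],s['opening'],s['tcp_rot'])
w=snap('wrist','w2.png')
cv2.imwrite('pics/w2b.png',cv2.resize(w[...,::-1],(800,600)))
```

```text
[-0.18488581  0.4375668   1.71968087 -0.00629779  0.96054646 -0.18334352] 0.4100186252447636 [-0.40038945  1.54643561 -0.39838406]
```

View pics/w2b.png

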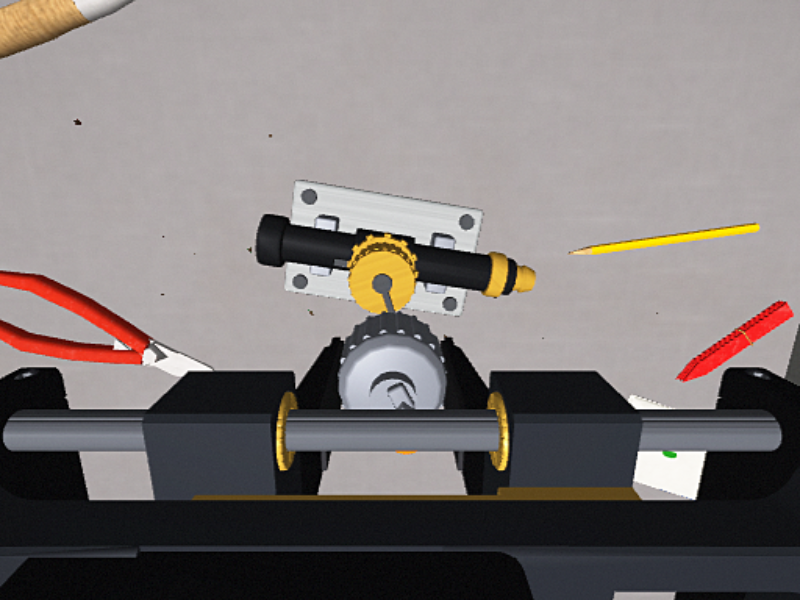

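The wrist view shows the dripper held, with its head at (392,380), above the manifold. On to the crate.

Emit:
{"op": "step_arm", "data": {
  "rows": [
    [0,52,-9,0,0,0],
    [0,52,-9,0,0,0],
    [0,52,-9,0,0,0],
    [0,52,-9,0,0,0],
    [0,45,-6,0,0,0],
    [0,25,-4,0,0,0],
    [0,0,0,0,0,0],
    [0,0,0,0,0,0]
  ]
}}

```text
t: 5.12
eef_pos: [523.3, 251.3, 225.9]
tcp_rot: [-0.18, 1.537, -0.173]
ft_force: [0.2, -0.8, -0.1]
opening: 0.411
```

Run:
```python
from h import *
s=env.state(); print(s['joints'],s['opening'],s['tcp_rot'],R.from_euler('xyz',s['tcp_rot']).as_matrix().round(3).tolist())
w=snap('wrist','w3.png')
cv2.imwrite('pics/w3b.png',cv2.resize(w[...,::-1],(800,600)))
```

```text
[ 0.34094636  0.43293224  1.70370472 -0.01989613  0.97583074  0.3445643 ] 0.4113367069390106 [-0.17994122  1.53725475 -0.17264749] [[0.033, -0.007, 0.999], [-0.006, 1.0, 0.007], [-0.999, -0.006, 0.033]]
```

View pics/w3b.png

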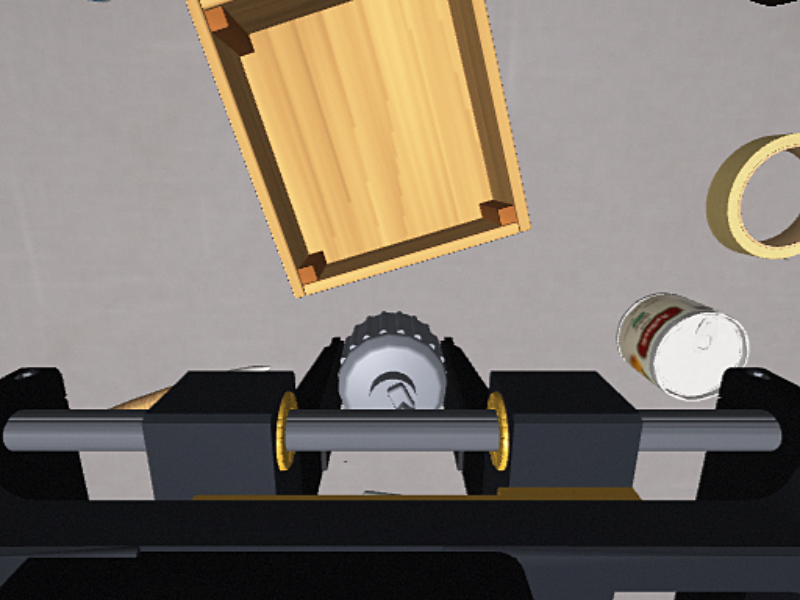

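Run:
```python
from h import *
a=ray('wrist',300*.64,297*.64,70)[:2]; b=ray('wrist',530*.64,228*.64,70)[:2]
d=(b-a); L=np.hypot(*d); d/=L; n=np.array([-d[1],d[0]])
print(a,b,L,np.degrees(np.arctan2(d[1],d[0])),'centre',(a+b)/2+n*95)
```

```text
[465.06270672 242.20307375] [622.97175871 290.57883673] 165.152908375224 17.03255324819167 centre [516.19030839 357.22411154]
```

Emit:
{"op": "step_arm", "data": {
  "rows": [
    [0,35,-5,0,0.033,0],
    [0,40,-5,0,0,0],
    [10,27,-3,0,0,0],
    [30,0,0,0,0,0],
    [40,0,0,0,0,0],
    [30,0,0,0,0,0],
    [0,0,0,0,0,0]
  ]
}}

```text
t: 6.05
eef_pos: [513.8, 348.2, 115.2]
tcp_rot: [-1.161, 1.565, -1.164]
ft_force: [-0.4, -1.8, 0.2]
opening: 0.413
```

Emit:
{"op": "step_arm", "data": {
  "rows": [
    [20,5,2,0,0,0],
    [30,0,0,0,0,0],
    [16,0,0,0,0,0],
    [4,0,0,0,0,0],
    [0,0,0,0,0,0]
  ]
}}

```text
t: 6.68
eef_pos: [519.3, 353.4, 46.0]
tcp_rot: [-0.222, 1.563, -0.228]
ft_force: [0.3, 0.1, -1.8]
opening: 0.413
```

Emit:
{"op": "step_arm", "data": {
  "rows": [
    [4,0,-2,0,0,0],
    [0,0,0,0,0,0],
    [0,0,0,0,0,0],
    [0,0,0,0,0,0]
  ],
  "grip": 75
}}

```text
t: 7.18
eef_pos: [518.0, 353.9, 43.9]
tcp_rot: [-0.011, 1.56, -0.016]
ft_force: [0.4, 0.7, 0.7]
opening: 0.762
```

Emit:
{"op": "step_arm", "data": {
  "rows": [
    [-20,0,0,0,0,0],
    [-45,0,0,0,0,0],
    [-50,0,0,0,0,0],
    [-40,-10,0,0,0,0],
    [-10,-40,0,0,0,0],
    [0,-50,0,0,0,0],
    [0,0,0,0,0,0]
  ]
}}

```text
t: 8.05
eef_pos: [515.4, 251.9, 223.8]
tcp_rot: [0.139, 1.552, 0.135]
ft_force: [0.9, 0.7, 0.5]
opening: 0.79
```

Run:
```python
from h import *
s=env.state(); print(s['eef_pos'],s['opening'],s['tcp_rot'],R.from_euler('xyz',s['tcp_rot']).as_matrix().round(3).tolist())
w=snap('wrist','w4.png')
cv2.imwrite('pics/w4b.png',cv2.resize(w[...,::-1],(800,600)))
```

```text
[515.42794892 251.8701239  223.81673692] 0.7897557338082929 [0.13926855 1.55200388 0.13523618] [[0.019, 0.004, 1.0], [0.003, 1.0, -0.004], [-1.0, 0.003, 0.019]]
```

View pics/w4b.png

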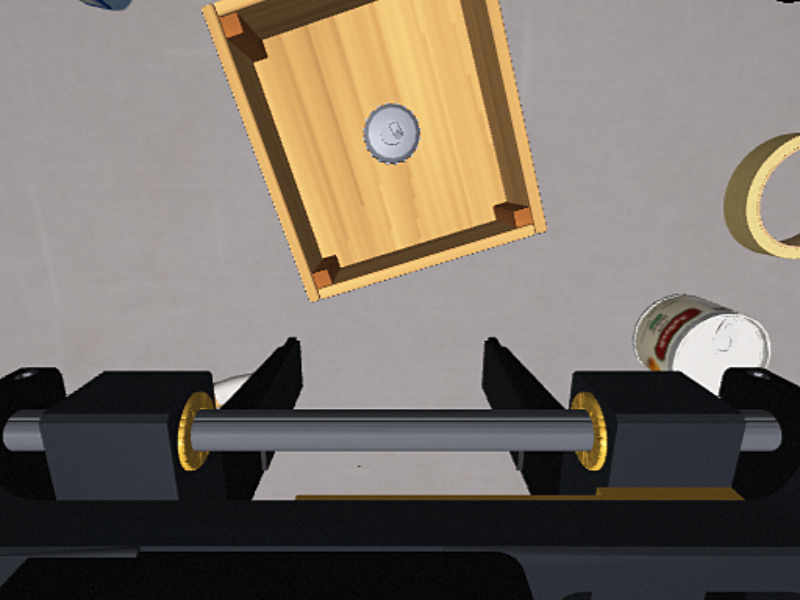

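The dripper stands upright near the middle of the crate (392,133). Next, a viewing pose at the manifold.

Emit:
{"op": "step_arm", "data": {
  "rows": [
    [0,-40,7,0,0.019,0],
    [0,-50,8,0,0,0],
    [0,-52,9,0,0,0],
    [0,-52,9,0,0,0],
    [0,-52,9,0,0,0],
    [0,-50,9,0,0,0],
    [0,-25,5,0,0,0],
    [0,0,0,0,0,0]
  ]
}}

```text
t: 9.1
eef_pos: [576.1, -69.8, 227.8]
tcp_rot: [0.67, 1.563, 0.674]
ft_force: [-0.0, 0.7, 0.2]
opening: 0.787
```

Emit:
{"op": "step_arm", "data": {
  "rows": [
    [0,-5,0,0,0,0],
    [0,0,0,0,0,0],
    [0,0,0,0,0,0]
  ]
}}

```text
t: 9.48
eef_pos: [576.2, -71.8, 228.3]
tcp_rot: [0.699, 1.562, 0.707]
ft_force: [0.3, -0.8, 0.1]
opening: 0.787
```

Run:
```python
from h import *
s=env.state(); print(s['eef_pos'],s['joints'],R.from_euler('xyz',s['tcp_rot']).as_matrix().round(3).tolist())
w=snap('wrist','w5.png')
u,v=proj('wrist',[572.5,-30,112],s); print(u,v); u,v=int(u),int(v)
u0=max(0,u-100);v0=max(0,v-75);print(u0,v0)
cv2.imwrite('pics/w5b.png',cv2.resize(w[v0:v0+150,u0:u0+200,::-1],(800,600),interpolation=cv2.INTER_CUBIC))
```

```text
[576.24943179 -71.80123998 228.29609217] [-0.24057515  0.4378529   1.68728748  0.00795391  1.01161797 -0.25261445] [[0.006, -0.008, 1.0], [0.005, 1.0, 0.008], [-1.0, 0.005, 0.006]]
245.6649811424204 149.7153949741698
145 74
```

View pics/w5b.png

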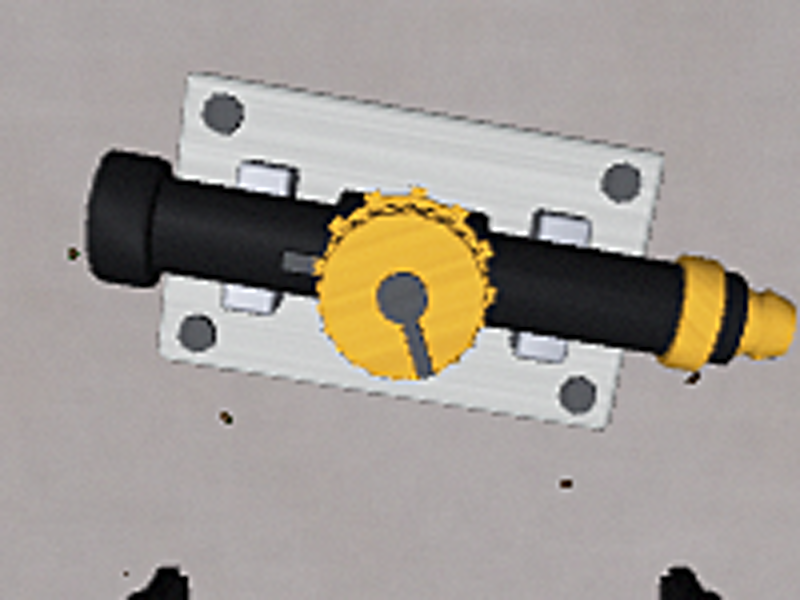

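The cap top is centred at crop (401,297), the rib ends at (424,375) and the index tab tip is at (283,262).

Run:
```python
from h import *
s=env.state()
f=lambda x,y,z:ray('wrist',145+x/4,74+y/4,z,s)[:2]
c=f(401,297,112); r=f(424,375,112); t=f(283,262,72)
e1=f(190,73,8);e2=f(663,153,8); ang=lambda d:np.degrees(np.arctan2(d[1],d[0]))
print(c,r,ang(r-c),t,ang(t-c),np.hypot(*(t-c)),ang(e2-e1))
for n in('scene','side'): print(n,[x*800/512 for x in proj(n,[*c,112])])
```

```text
[572.08399707 -28.68699172] [577.49987452 -46.79910124] -73.35229938298856 [540.68499587 -24.55388457] 172.5011654860417 31.669857142527658 -8.742457923524851
scene [np.float64(414.97753666480673), np.float64(296.292134184786)]
side [np.float64(406.9619383349473), np.float64(316.6807074085683)]
```

Emit:
{"op": "step_arm", "data": {
  "rows": [
    [0,38,-4,0,0,0],
    [0,3,0,-0.18,0,0],
    [0,0,0,-0.18,0,0],
    [0,0,0,-0.18,0,0],
    [0,0,0,-0.18,0,0],
    [0,0,0,-0.18,0,0],
    [0,0,0,-0.1,0,0],
    [0,0,0,0,0,0]
  ],
  "grip": 75
}}

```text
t: 10.52
eef_pos: [571.3, -25.7, 229.0]
tcp_rot: [-0.323, 1.562, 0.721]
ft_force: [-0.1, -0.3, -0.8]
opening: 0.791
```

```bash
cat > d.py <<'E'
from h import *
import sys
s=env.state(); M=R.from_euler('xyz',s['tcp_rot']).as_matrix()
tgt=np.array([572.1,-28.7,float(sys.argv[1])])
print('t',s['t'],'pos',s['eef_pos'].round(1),'q',s['joints'].round(3),'open',round(s['opening']*95.1,1))
print('tool shift to tgt',(M.T@(tgt-s['eef_pos'])).round(1),'zdir',np.degrees(np.arctan2(M[1,2],M[0,2])).round(1))
# tilt fix: rotvec in tool axes taking tool x to -z
v=M.T@np.array([0,0,-1.]); print('tilt fix',np.cross([1,0,0],v).round(3),'F',s['ft_force'].round(1),'M',s['moment'].round(2))
E
python3 d.py 108
```

```text
t 10.525 pos [571.3 -25.7 229. ] q [-0.163  0.425  1.708  0.008  1.003 -1.211] open 75.3
tool shift to tgt [121.   -1.9  -3.2] zdir 59.8
tilt fix [-0.     0.008  0.003] F [-0.1 -0.3 -0.8] M [ 0.08 -0.09 -0.05]
```

Emit:
{"op": "step_arm", "data": {
  "rows": [
    [15,-2,-3,0,0.008,0.003],
    [35,0,0,0,0,0],
    [30,0,0,0,0,0],
    [10,0,0,0,0,0],
    [0,0,0,0,0,0]
  ]
}}

```text
t: 11.15
eef_pos: [571.2, -29.4, 134.2]
tcp_rot: [2.412, 1.569, -2.836]
ft_force: [0.9, 0.7, -0.4]
opening: 0.788
```

```bash
python3 d.py 108
```

```text
t 11.15 pos [571.2 -29.4 134.2] q [-1.660e-01  5.450e-01  1.798e+00 -1.000e-03  8.010e-01 -1.201e+00] open 75.0
tool shift to tgt [26.2 -0.5  1.1] zdir 59.3
tilt fix [ 0.    -0.001 -0.001] F [ 0.9  0.7 -0.4] M [ 0.07 -0.06 -0.01]
```

Emit:
{"op": "step_arm", "data": {
  "rows": [
    [12,0,1,0,0,0],
    [9,0,0,0,0,0],
    [3,0,0,0,0,0],
    [0,0,0,0,0,0]
  ]
}}

```text
t: 11.65
eef_pos: [572.6, -28.6, 110.3]
tcp_rot: [-1.856, 1.569, -0.821]
ft_force: [-0.2, 0.2, 0.0]
opening: 0.787
```

```bash
python3 d.py 108
```

```text
t 11.65 pos [572.6 -28.6 110.3] q [-1.650e-01  5.790e-01  1.814e+00 -1.000e-03  7.470e-01 -1.198e+00] open 74.9
tool shift to tgt [ 2.3  0.3 -0.3] zdir 59.3
tilt fix [ 0.    -0.     0.001] F [-0.2  0.2  0. ] M [ 0.05 -0.07 -0.07]
```

Emit:
{"op": "step_arm", "data": {
  "rows": [
    [2,0,0,0,0,0],
    [0,0,0,0,0,0],
    [0,0,0,0,0,0],
    [0,0,0,0,0,0],
    [0,0,0,0,0,0],
    [0,0,0,0,0,0]
  ],
  "grip": 20
}}

```text
t: 12.4
eef_pos: [572.8, -28.8, 109.0]
tcp_rot: [-1.634, 1.568, -0.6]
ft_force: [-0.5, -0.7, -0.4]
opening: 0.405
```

```bash
python3 d.py 108
```

```text
t 12.4 pos [572.8 -28.8 109. ] q [-0.165  0.581  1.815 -0.002  0.743 -1.198] open 38.5
tool shift to tgt [ 1.   0.6 -0.3] zdir 59.3
tilt fix [ 0.    -0.     0.003] F [-0.5 -0.7 -0.4] M [ 0.08 -0.08  0.01]
```

Gripped with almost no side force. Turning clockwise.

Emit:
{"op": "step_arm", "data": {
  "rows": [
    [0.1,0,0,0.12,0,0],
    [0.1,0,0,0.14,0,0],
    [0.1,0,0,0.14,0,0],
    [0.1,0,0,0.14,0,0],
    [0,0,0,0,0,0]
  ]
}}

```text
t: 13.02
eef_pos: [572.3, -29.3, 108.4]
tcp_rot: [-1.667, 1.568, -1.187]
ft_force: [-0.7, -0.9, -0.0]
opening: 0.406
```

```bash
python3 d.py 108
```

```text
t 13.025 pos [572.3 -29.3 108.4] q [-0.165  0.582  1.816 -0.003  0.742 -0.643] open 38.6
tool shift to tgt [0.4 0.6 0.1] zdir 27.5
tilt fix [ 0.    -0.     0.002] F [-0.7 -0.9 -0. ] M [-0.07  0.   -0.06]
```

Emit:
{"op": "step_arm", "data": {
  "rows": [
    [0.1,0,0,0.14,0,0],
    [0.1,0,0,0.14,0,0],
    [0.1,0,0,0.14,0,0],
    [0.1,0,0,0.14,0,0],
    [0.1,0,0,0.14,0,0],
    [0.1,0,0,0.14,0,0],
    [0.1,0,0,0.14,0,0],
    [0,0,0,0,0,0]
  ]
}}

```text
t: 14.02
eef_pos: [571.1, -29.3, 107.5]
tcp_rot: [-1.75, 1.568, -2.249]
ft_force: [-0.5, -0.8, -0.5]
opening: 0.404
```

```bash
python3 d.py 107
python3 - <<'E'
from h import *
s=env.state();w=snap('wrist','w6.png'); cv2.imwrite('pics/w6b.png',cv2.resize(w[...,::-1],(800,600)))
E
```

```text
t 14.025 pos [571.1 -29.3 107.5] q [-0.165  0.583  1.818 -0.004  0.743  0.337] open 38.4
tool shift to tgt [0.5 1.  0.6] zdir -28.6
tilt fix [ 0.    -0.001  0.003] F [-0.5 -0.8 -0.5] M [-0.23  0.08 -0.1 ]
```

View pics/w6b.png

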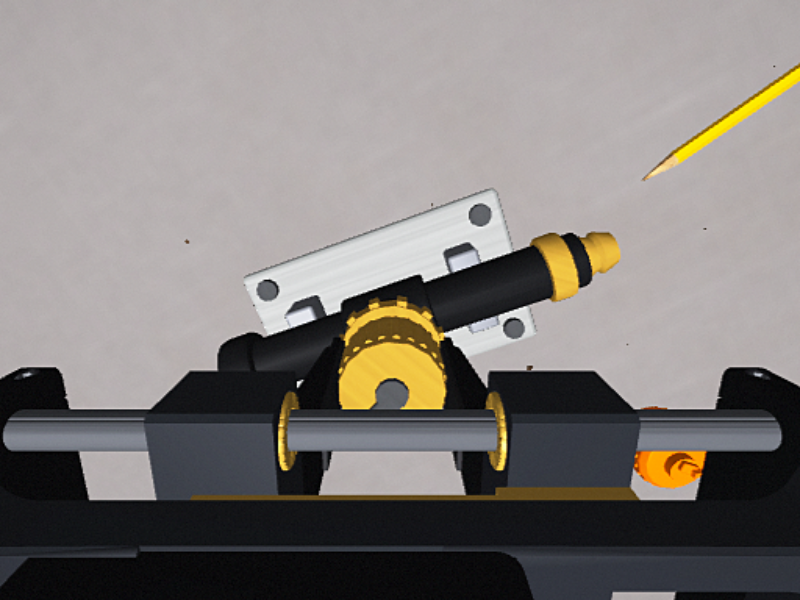

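The rib turns with the tool (now hidden, pointing down-left at 375,405). About 0.46 rad should remain to the stop.

Emit:
{"op": "step_arm", "data": {
  "rows": [
    [0.1,0,0,0.12,0,0],
    [0.1,0,0,0.12,0,0],
    [0,0,0,0.1,0,0],
    [0,0,0,0.06,0,0]
  ]
}}

```text
t: 14.58
eef_pos: [570.7, -29.0, 107.2]
tcp_rot: [-1.625, 1.567, -2.514]
ft_force: [-0.3, -0.1, -0.2]
opening: 0.403
```

```bash
python3 d.py 107
```

```text
t 14.575 pos [570.7 -29.  107.2] q [-0.165  0.583  1.819 -0.004  0.743  0.727] open 38.3
tool shift to tgt [0.2 1.3 0.6] zdir -50.9
tilt fix [ 0.    -0.     0.004] F [-0.3 -0.1 -0.2] M [-0.06  0.13  0.05]
```

Emit:
{"op": "step_arm", "data": {
  "rows": [
    [0,0,0,0.05,0,0],
    [0,0,0,0.05,0,0]
  ]
}}

```text
t: 14.82
eef_pos: [570.6, -28.9, 107.1]
tcp_rot: [-1.592, 1.567, -2.574]
ft_force: [-0.9, -0.2, -0.0]
opening: 0.407
```

```bash
python3 d.py 107
```

```text
t 14.825 pos [570.6 -28.9 107.1] q [-0.165  0.583  1.819 -0.004  0.743  0.82 ] open 38.7
tool shift to tgt [0.1 1.3 0.7] zdir -56.3
tilt fix [ 0.    -0.     0.004] F [-0.9 -0.2 -0. ] M [-0.08  0.19  0.11]
```

Emit:
{"op": "step_arm", "data": {
  "rows": [
    [0,0,0,0.06,0,0],
    [0,0,0,0.06,0,0]
  ]
}}

```text
t: 15.08
eef_pos: [570.7, -28.7, 107.1]
tcp_rot: [-1.398, 1.567, -2.491]
ft_force: [-4.9, -2.5, 1.3]
opening: 0.405
```

```bash
python3 d.py 107
```

```text
t 15.075 pos [570.7 -28.7 107.1] q [-0.164  0.583  1.819 -0.005  0.743  0.932] open 38.5
tool shift to tgt [0.1 1.3 0.7] zdir -62.6
tilt fix [-0.     0.001  0.004] F [-4.9 -2.5  1.3] M [-0.45  0.95  0.7 ]
```

Emit:
{"op": "step_arm", "data": {
  "rows": [
    [0,0,0,0.08,0,0],
    [0,0,0,0.08,0,0]
  ]
}}

```text
t: 15.32
eef_pos: [571.4, -28.2, 107.3]
tcp_rot: [-0.861, 1.567, -2.106]
ft_force: [-3.9, -1.6, 0.4]
opening: 0.402
```

```bash
python3 d.py 107;  python3 - <<'E'
from h import *
s=env.state();w=snap('wrist','w7.png'); cv2.imwrite('pics/w7b.png',cv2.resize(w[150:300,150:350,::-1],(800,600)))
w=snap('scene','s7.png'); cv2.imwrite('pics/s7b.png',cv2.resize(w[150:225,215:315,::-1],(800,600),interpolation=cv2.INTER_CUBIC))
E
```

```text
t 15.325 pos [571.4 -28.2 107.3] q [-0.163  0.583  1.818 -0.005  0.742  1.085] open 38.3
tool shift to tgt [0.3 0.5 0.7] zdir -71.3
tilt fix [-0.     0.002  0.003] F [-3.9 -1.6  0.4] M [-0.37  0.8   0.66]
```

View pics/w7b.png

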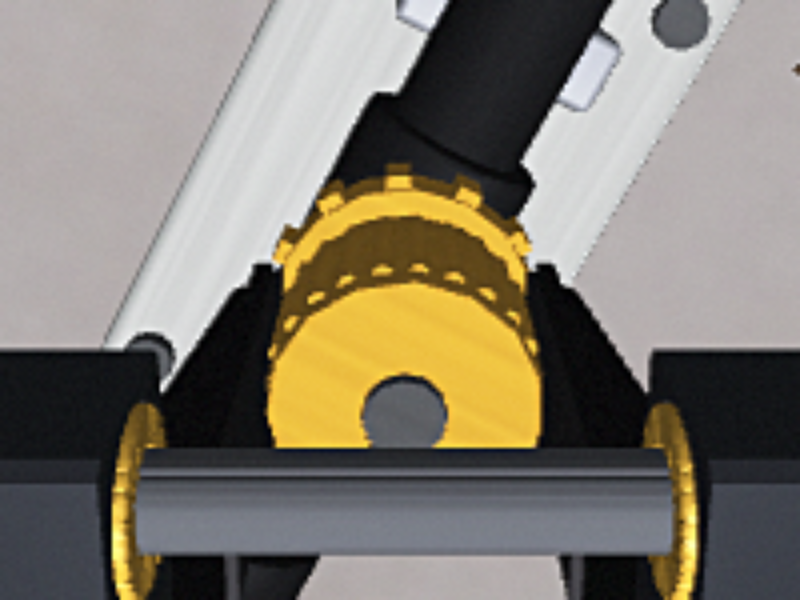

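View pics/s7b.png

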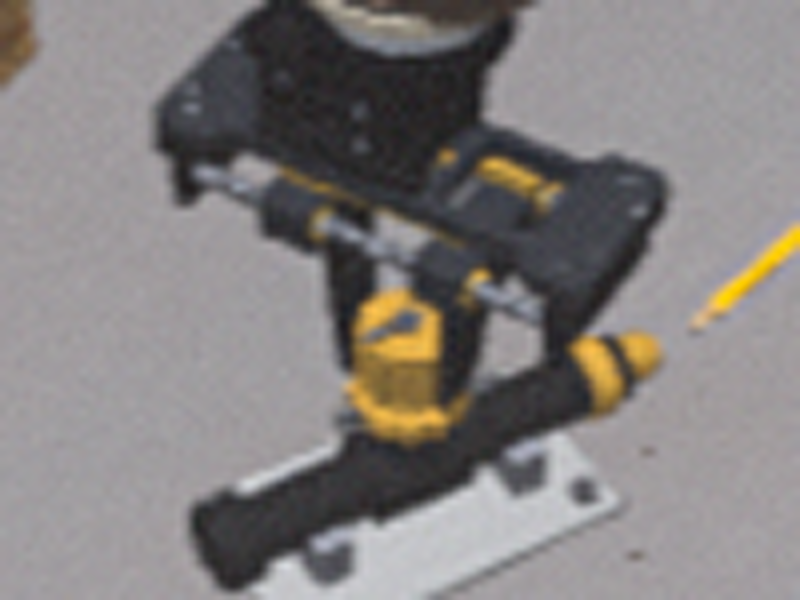

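The moment levelled off at about 0.7 N m and the fingers slipped, and the rib lies along the pipe's -x side: the cap has bottomed out. Now backing off a quarter turn (tool zdir -71° → about +20°).

Emit:
{"op": "step_arm", "data": {
  "rows": [
    [-0.1,0,0,-0.14,0,0],
    [-0.1,0,0,-0.14,0,0],
    [-0.1,0,0,-0.14,0,0],
    [-0.1,0,0,-0.14,0,0],
    [-0.1,0,0,-0.14,0,0],
    [-0.1,0,0,-0.14,0,0],
    [-0.1,0,0,-0.14,0,0],
    [-0.1,0,0,-0.14,0,0]
  ]
}}

```text
t: 16.42
eef_pos: [571.7, -28.6, 108.4]
tcp_rot: [-1.893, 1.569, -1.945]
ft_force: [-0.3, -0.3, 0.3]
opening: 0.404
```

```bash
python3 d.py 108
```

```text
t 16.425 pos [571.7 -28.6 108.4] q [-0.165  0.582  1.817 -0.002  0.744 -0.11 ] open 38.5
tool shift to tgt [ 0.4 -0.1  0.4] zdir -3.0
tilt fix [ 0.    -0.001  0.002] F [-0.3 -0.3  0.3] M [-0.06  0.06 -0.04]
```

Another 23° (0.40 rad) to go.

Emit:
{"op": "step_arm", "data": {
  "rows": [
    [-0.1,0,0,-0.12,0,0],
    [-0.1,0,0,-0.12,0,0],
    [-0.1,0,0,-0.1,0,0],
    [0,0,0,0,0,0],
    [0,0,0,0,0,0]
  ]
}}

```text
t: 17.05
eef_pos: [571.8, -28.6, 108.7]
tcp_rot: [-1.896, 1.57, -1.58]
ft_force: [-0.3, -1.3, 0.1]
opening: 0.402
```

```bash
python3 d.py 108;  python3 - <<'E'
from h import *
for n,u,v in(('scene',215,150),('side',205,165)):
    w=snap(n,n+'8.png'); cv2.imwrite(f'pics/{n}8b.png',cv2.resize(w[v:v+75,u:u+100,::-1],(800,600),interpolation=cv2.INTER_CUBIC))
w=snap('wrist','w8.png'); cv2.imwrite('pics/w8b.png',cv2.resize(w[...,::-1],(800,600)))
E
```

```text
t 17.05 pos [571.8 -28.6 108.7] q [-1.650e-01  5.810e-01  1.817e+00 -1.000e-03  7.440e-01 -4.800e-01] open 38.2
tool shift to tgt [ 0.7 -0.2  0.2] zdir 18.1
tilt fix [ 0.    -0.     0.001] F [-0.3 -1.3  0.1] M [-0.12 -0.    0.05]
```

View pics/scene8b.png

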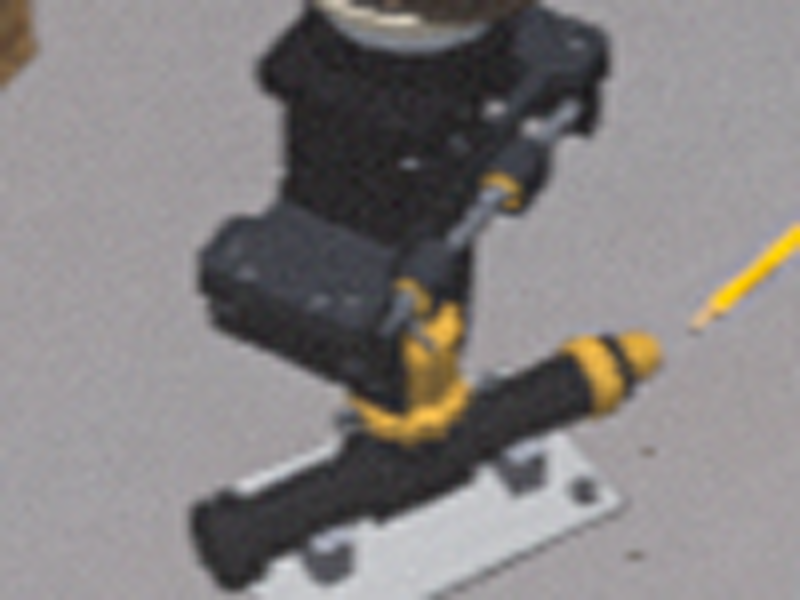

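View pics/side8b.png

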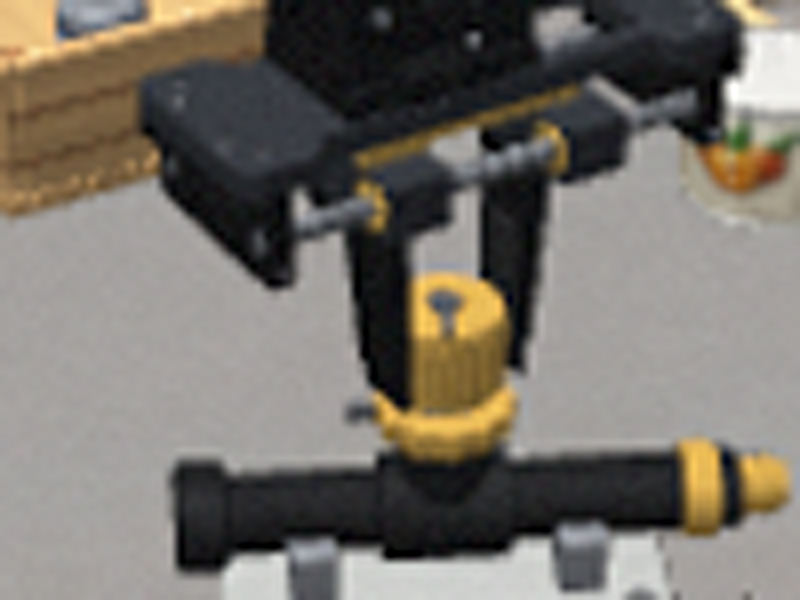

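View pics/w8b.png

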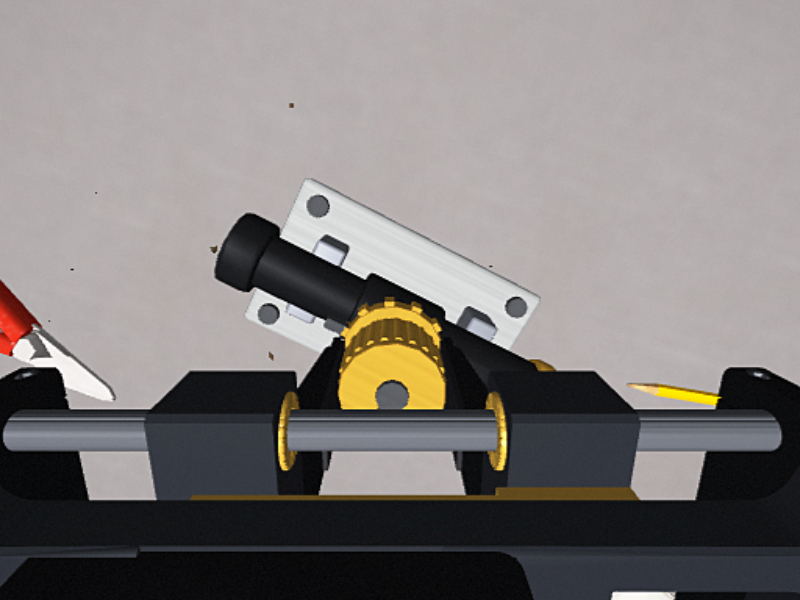

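Run:
```python
from h import *
p=lambda u,v:ray('side',205+u/8,165+v/8,111.5)[:2]
c=p(443,300)
for e in((447,337),(449,333)): d=p(*e)-c; print(c,d,np.degrees(np.arctan2(d[1],d[0])))
c=np.array([572,-29])
for t in(1.22,1.57,1.92):
    a=np.radians(172)+t; P=[*(c+18*np.array([np.cos(a),np.sin(a)])),112]; q=proj('side',P);o=proj('side',[*c,112]); print(t,[(q[0]-205)*8,(q[1]-165)*8],[(o[0]-205)*8,(o[1]-165)*8])
# spare check
cv2.imwrite('pics/fin.png',cv2.resize(cv2.imread('pics/scene8.png')[120:300,130:370],(800,600),interpolation=cv2.INTER_CUBIC))
print(proj('scene',[493.6,-301.4,16]))
```

```text
[572.3008012  -27.09396531] [ -4.30868996 -20.94442833] -101.62471552875596
[572.3008012  -27.09396531] [ -3.10940262 -18.90955151] -99.33789913400753
1.22 [np.float64(430.6761203312258), np.float64(332.236345618564)] [np.float64(443.6447988648215), np.float64(301.95726021334235)]
1.57 [np.float64(450.5799903018424), np.float64(332.94614117037895)] [np.float64(443.6447988648215), np.float64(301.95726021334235)]
1.92 [np.float64(469.6014092652408), np.float64(329.8419236724401)] [np.float64(443.6447988648215), np.float64(301.95726021334235)]
(np.float64(307.99307314975204), np.float64(280.79917484177076))
```

View pics/fin.png

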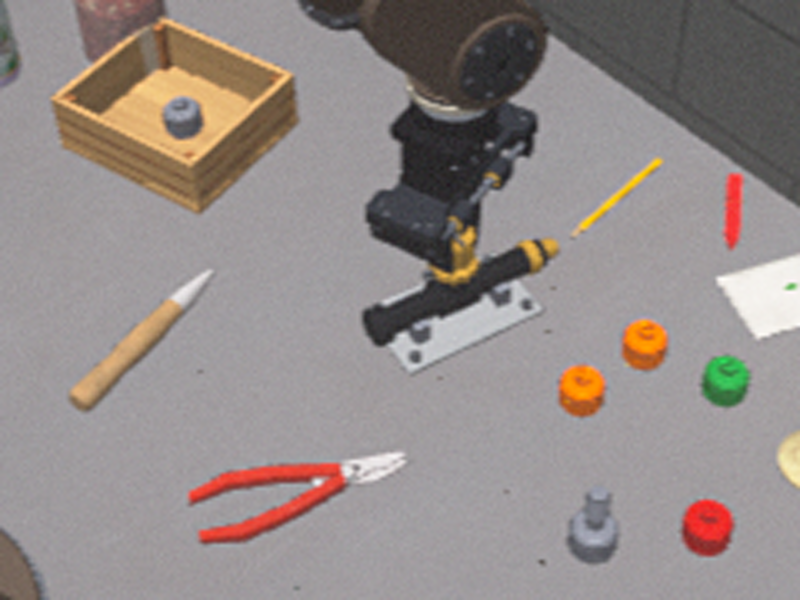

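The rib reads about 1.5 rad, the dripper is in the crate (182,117), and the spare hasn't moved (594,530). Handing in.

```bash
python3 -c "
from cell import env
s=env.state();print(s['opening']*95.1,s['qvel'].round(3),s['t']);print(env.job_done())"
```

```text
38.30713525203898 [ 0.001  0.002 -0.    -0.     0.001 -0.002] 17.2
the job is handed in; nothing more can be done
None
```

I put the snapped dripper in the reject crate, screwed the cap down to its stop and backed it off a quarter turn. I handed the job in at 17.2 s with the gripper still holding the cap by its side.

- **Dripper:** The last scene view shows it lying in the crate, and the spare standing where it was.
- **Bottoming out:** The moment levelled off at about 0.7 N m and the fingers slipped slightly on the cap. The rib lay along the manifold's -x side, where the index tab is.
- **Back-off:** I read the final setting from the rib as about 1.5 rad in the side view. The tool itself turned back 89°. In the scene and wrist views the gripper hid most of the rib, so this angle rests on the side view alone.
- **Grip:** The jaws read 38 mm across the cap's 40 mm nominal diameter, and the joints were at rest. Contact force can't be read directly, so I did not check the 5 N limit itself.

No checks failed or disagreed.

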